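Tilt the tray back into the water bath

TASK

Put the slotted tray back into the empty water bath: it is longer than the opening, so it has to go in tilted, one end first under an end deck, until it lies flat on the ledges inside with both its ends under the decks. Leave it in the middle of the free play it has lengthwise between the two hidden rubber buffers (where they stand cannot be seen and has to be felt), let go of it, and leave the other things where they stand.

Things in the scene. Friction and masses are not known exactly. Their poses are not given: they have to be found in the camera images.
- tray: loose slotted aluminium tray lying on the bench, grip up: a flat plate 110 (x) x 198 (y) x 5 mm, about 0.3 kg. Origin: centre of its underside; z up, y lengthwise. Both ends and both sides are alike. See tray_grip for where to hold it
- tray_grip (a point): centre of the tray's black grip bar, 49 mm above the underside of the tray's middle, axes as the tray's. The bar is 72 mm long (x), 14 mm thick (y), 26 mm high (36 to 62 mm above the underside), on two metal posts; pinch it across its 14 mm, fingers closing along the tray's y
- bath: white bench water bath, empty, dry, fixed, 136 (x) x 302 (y) x 85 mm high, control panel on its -x side. Origin: centre of its underside, on the bench; y lengthwise, z up. Its top has an opening 122 (x) x 170 mm (y) in the middle; at each end, from y = +-85 mm outward, a bare metal deck 5 mm thick (z = 80 to 85 mm) covers the inside
- bath_seat (a point): centre of the bath in the plane of its ledge tops, 56 mm above the bench, 24 mm below the decks' undersides; axes as the bath's. The flat ledges at the two ends reach from 60 mm from the middle (y = +-60 mm) outward under the decks, across the whole width. The seated tray's underside lies in this plane
- deck_edge (a point): mid inner edge of the bath's +y deck, on its top (y = +85 mm, z = 85 mm). Under each deck, hidden, a fixed rubber buffer (40 mm wide in x) stops the tray's end. The pair is on one rod (tie_rod, centred between them), 254 mm apart face to face, but stands up to 9 mm off the bath's middle, either way along y. A lying tray pushed against one buffer clears the other deck by 5 mm or more
- bottle: white plastic reagent bottle with blue cap, 48 mm in diameter, 98 mm high, standing behind the bath; origin at the centre of its underside; bystander
- timer: small white lab timer lying flat, 64 x 64 x 18 mm, in front of the tray; origin at the centre of its underside; bystander
- tape: roll of brown tape lying on its side, 94 mm across, 48 mm high, at the back of the bench; origin at the centre of its underside; bystander
- cup: white specimen cup with lid, 65 mm across, 64 mm high, at the back of the bench; origin at the centre of its underside; bystander
Things that resemble listed ones, but are neither listed nor needed, are in the scene too. Leave any turquoise look-alike of the tray alone.

How it is judged:
At the end, for the whole second after the job is handed in: The tray lies at rest flat on the ledges inside the bath (tilt under 0.03 rad, underside 52 to 59 mm above the bench), both ends under the decks, released, its middle within 3 mm lengthwise of the middle between the two buffers (the middle of its free play) (z of tray in the frame of bath between 0.052 and 0.059 m and angle between tray's own z axis and vertical below 0.03 rad and x of tray in the frame of bath between -0.012 and 0.012 m and y of tie_rod in the frame of tray between -0.003 and 0.003 m and linear speed of tray below 0.01 m/s); the robot touches nothing.
It fails at once if the bottle, timer, tape or cup is pushed more than 25 mm or the bottle tipped over (distance of any of bottle, timer, tape, cup from where it was at the start of the episode above 0.025 m or angle between bottle's own z axis and vertical above 0.5 rad).
It also fails if it takes over 58 s, if anything falls off the work surface, if the arm or the gripper's body presses on something with over 40 N, if the wrist force passes 120 N, or if a joint passes its speed limit or range.

ROBOT

A 6-joint arm with a two-finger parallel gripper is mounted at the origin on a cart in front of the work surface, level with it; the furniture and walls round the work are solid. World frame = base frame: x ahead of the robot, y to its left, z up, the work surface at z = 0. Lengths are in m, angles in rad, forces in N, time in s.
With the tool pointing down it reaches from about 0.35 to 1 m from the base axis. Payload 7.1 kg.
Tool frame: the origin (TCP) lies between the finger pads; the fingertips stand 22 mm ahead of it and the grasp point (between the pads) lies 3 mm ahead of it; x points along the fingers, y is the direction in which the jaws open and shut, and the axes are right-handed (so a half turn about x gives the same grasp; the last joint's range is limited). The gripper opens to 85 mm and grips with 20 to 120 N. Pads are 22 mm wide; open, the fingers measure 114 mm over their backs; the gripper's body (76 mm by 85 mm) begins 54 mm behind the grasp point. The pads swing forward as they close: fully open they stand 13 mm farther back than shut.
Start: joints at [1.196, 0.423, 1.63, -0, 1.089, -0.019], TCP at [0.218, 0.586, 0.253] pointing down, gripper open.
Joint ranges: [-3, 3], [-0.9, 2.11], [0.09, 2.58], [-1.31, 4.45], [0.11, 2.69], [-2.54, 2.54]. Speed limits (rad/s): [2.39, 2.39, 3.01, 3.14, 3.14, 3.14].

INTERFACE

Orientations are given as a rotation vector (axis times angle).
In Python, from rig import manip gives the robot as it stands. The module is installed in compiled form; this text tells all that it offers. Calls block until the motion is done:
- manip.move_to(position, orientation): joint-space move of the TCP to a pose.
- manip.servo_line(position, orientation=None, rate=0.15): straight line of the TCP; orientation=None keeps the orientation; rate is the mean speed in m/s.
- manip.set_joints(angles): joint-space move.
- manip.command_gripper(opening, f_grip=None): finger opening in m; f_grip is the grip in N (None keeps the last); returns when the fingers have stopped.
- manip.hold(seconds).
- manip.solve_ik(position, orientation): joint angles nearest the present ones, or None.
- manip.camera(name): name is "scene" or "top"; returns a dict with "image" (420x560x3 uint8, red, green, blue), "fx", "fy", "cx", "cy" (pixels), "cam_to_world" (4x4, takes a point from camera to world coordinates). Camera axes: x right, y down, z forward; pixel columns grow to the right and rows downward; lengths in m; the calibration is good to about 2 mm. A picture is of the moment at which its call begins. There is no depth.
A pose or a line that the arm cannot do raises manip.IKError and nothing moves.
- manip.sign_off(): hands the job in, once; it reports no verdict.
Readings, each from a call of its own:
- manip.get_time(): time.
- manip.get_joint_positions(): joint angles.
- manip.get_joint_vel(): joint speeds.
- manip.get_tau(): joint torques, N m.
- manip.get_position(): TCP position.
- manip.get_ee_rot(): TCP orientation.
- manip.get_contact_force(): force on the tool from outside, world axes, zero at the start.
- manip.get_torque(): the same for the moment, N m.
- manip.get_width(): finger opening in m.
Only numpy, scipy, OpenCV 4.12 (cv2) and the standard library are available. Lean on these libraries where they do the work, as an engineer would, in place of code of your own. Each camera call takes 0.05 s, during which the arm holds its last target.

## Working session

There is one attempt and no reset: what is moved stays moved. The work goes in short steps, each a Python script; the robot and the scene stay as the last script left them, time stands still between calls to the robot, and variables do not carry over. Pictures are saved under pics/ and viewed, and the job is handed in when it is done.

```bash
mkdir -p pics; ls
python3 - <<'E'
from rig import manip
import cv2,numpy as np
for n in("scene","top"):
    c=manip.camera(n); cv2.imwrite(f"pics/{n}0.png",c["image"][:,:,::-1]); print(n,c["fx"],c["fy"],c["cx"],c["cy"]); print(np.round(c["cam_to_world"],4).tolist())
print(manip.get_time(),manip.get_ee_rot(),manip.get_contact_force())
E
```

```text
pics
scene 474.7694478200542 474.7694478200542 275.6295699198911 210.76928105439444
[[0.6567, -0.4083, 0.6341, -0.1932], [-0.7541, -0.3491, 0.5562, -0.7758], [-0.0058, -0.8435, -0.5372, 0.7377], [0.0, 0.0, 0.0, 1.0]]
top 497.2442007245695 497.2442007245695 281.3730567948791 208.2974028210148
[[-0.0253, -0.9901, 0.1382, 0.3791], [-0.9997, 0.0247, -0.0067, -0.0832], [0.0032, -0.1383, -0.9904, 1.2796], [0.0, 0.0, 0.0, 1.0]]
0.1 [ 0.27806387  1.55297193 -0.28025587] [-0.11135524  0.44253573 -0.41688061]
```

View pics/scene0.png

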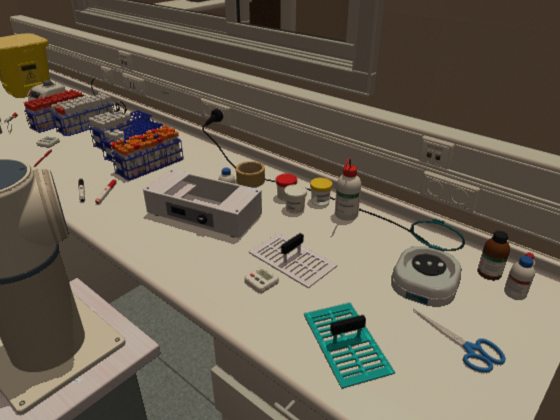

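View pics/top0.png

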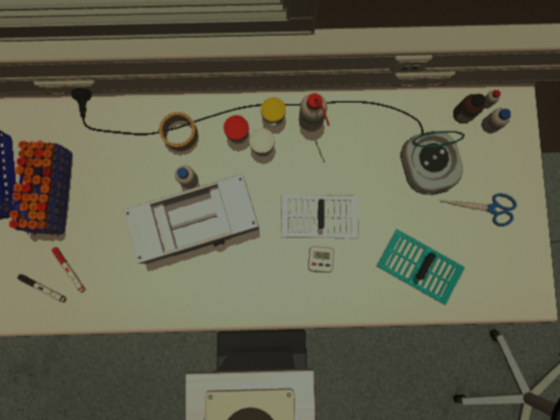

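The silver tray at top (319,216) / scene (292,258) fits the description. The look-alike is the turquoise tray at top (420,265) / scene (347,343). Next I'll take close crops.

```bash
cat > h.py <<'E'
from rig import manip
import cv2,numpy as np
from scipy.spatial.transform import Rotation as R
def ray(c,uv,z):
    T=c["cam_to_world"];d=T[:3,:3]@np.array([(uv[0]-c["cx"])/c["fx"],(uv[1]-c["cy"])/c["fy"],1]);o=T[:3,3]
    return o+d*(z-o[2])/d[2]
def proj(c,p):
    T=c["cam_to_world"];q=T[:3,:3].T@(np.asarray(p)-T[:3,3]);return np.array([c["fx"]*q[0]/q[2]+c["cx"],c["fy"]*q[1]/q[2]+c["cy"]])
def crop(c,name,u0,v0,u1,v1,s):
    im=c["image"][v0:v1,u0:u1,::-1]; im=cv2.resize(im,None,fx=s,fy=s,interpolation=cv2.INTER_CUBIC); cv2.imwrite("pics/"+name,im)
E
python3 - <<'E'
from h import *
c=manip.camera("top")
crop(c,"t1.png",265,180,375,280,7)
crop(c,"t2.png",115,165,270,275,5)
c=manip.camera("scene")
crop(c,"s1.png",235,220,345,300,7)
crop(c,"s2.png",135,160,275,240,5)
E
```

```text
(no output)
```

View pics/t1.png

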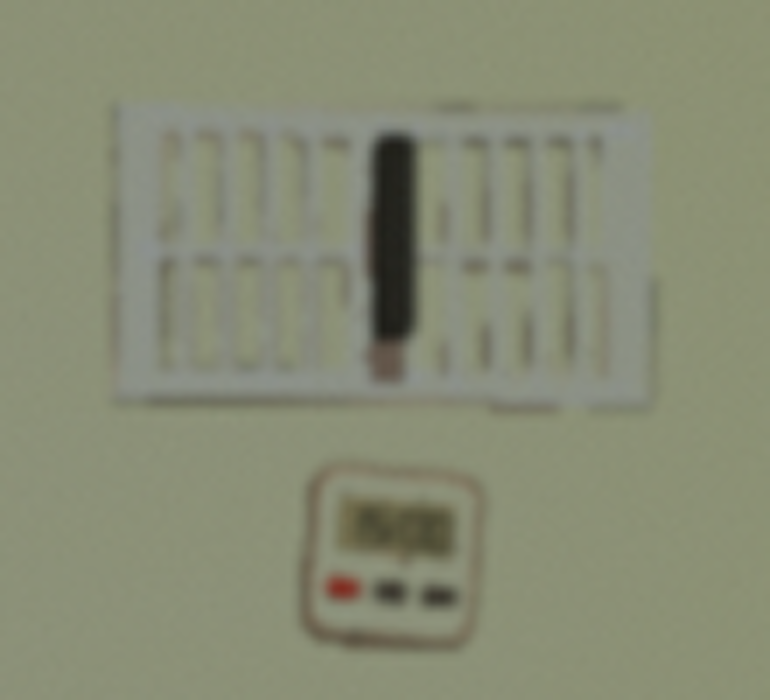

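View pics/t2.png

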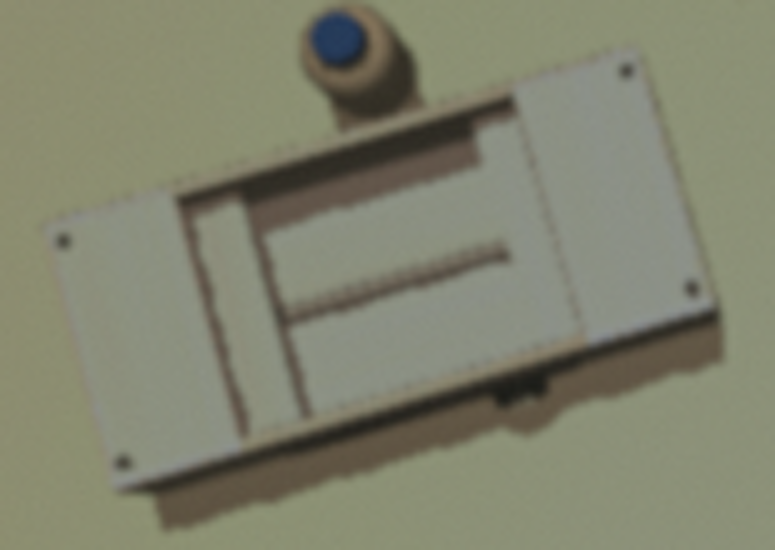

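View pics/s1.png

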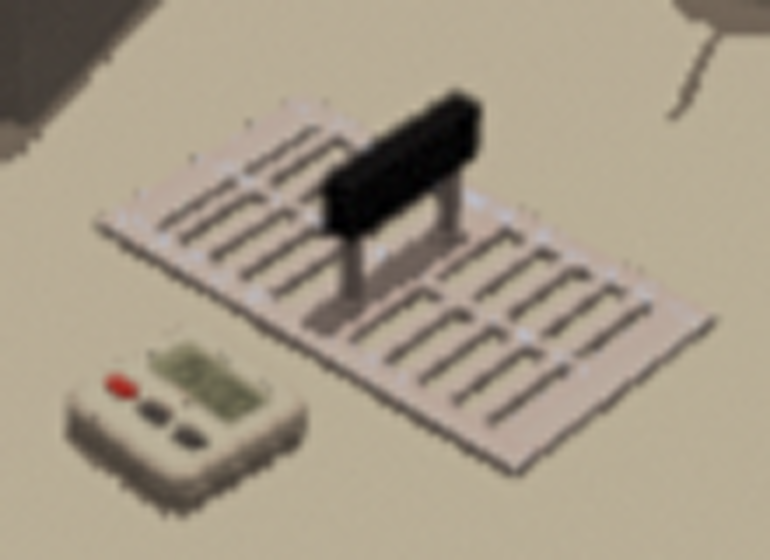

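View pics/s2.png

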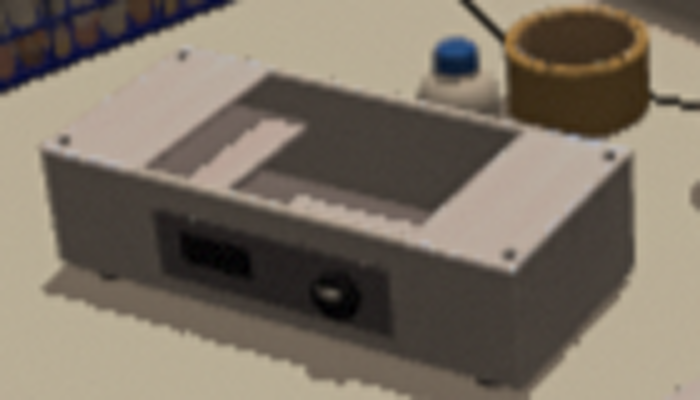

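The silver plate with a black grip is clearly the tray (corners in top about (281,195) to (358,238)). The bath's corners are visible, and its panel faces the robot. Next I'll fit the poses.

Run:
```python
from h import *
from scipy.optimize import least_squares
ct=manip.camera("top");cs=manip.camera("scene")
def px(p,o,s): return (np.array(p)+.5)/s-.5+np.array(o)
def fit(obs,name,x0):
    # obs: (cam, pixel, local pt)
    f=lambda x,ob=obs:np.concatenate([proj(c,[x[0]+np.cos(x[2])*q[0]-np.sin(x[2])*q[1],x[1]+np.sin(x[2])*q[0]+np.cos(x[2])*q[1],q[2]])-p for c,p,q in ob])
    r=least_squares(f,x0,loss='soft_l1'); print(name,np.round(r.x,4)); print(np.round(f(r.x).reshape(-1,2),1).tolist())
    for cc in (ct,cs):
        ob=[o for o in obs if o[0] is cc]; print('  single',np.round(least_squares(lambda x:f(x,ob),x0).x,4))
o1,o2=(265,180),(115,165)
T=[(ct,px(p,o1,7),q) for p,q in [((115,105),(.055,.099,.005)),((650,115),(.055,-.099,.005)),((650,405),(-.055,-.099,.005)),((115,403),(-.055,.099,.005))]]
T+=[(cs,px(p,(235,220),7),q) for p,q in [((97,222),(-.055,.099,.005)),((295,100),(.055,.099,.005)),((717,318),(.055,-.099,.005)),((517,470),(-.055,-.099,.005))]]
# grip bar top
T+=[(ct,px(p,o1,7),q) for p,q in [((374,133),(.036,.007,.062)),((413,133),(.036,-.007,.062)),((413,338),(-.036,-.007,.062)),((375,338),(-.036,.007,.062))]]
fit(T,"tray",[.42,-.16,0])
B=[(ct,px(p,o2,5),q) for p,q in [((42,228),(.068,.151,.085)),((637,45),(.068,-.151,.085)),((718,305),(-.068,-.151,.085)),((116,490),(-.068,.151,.085)),((178,200),(.061,.085,.085)),((513,95),(.061,-.085,.085)),((585,342),(-.061,-.085,.085)),((243,437),(-.061,.085,.085))]]
B+=[(cs,px(p,(135,160),5),q) for p,q in [((40,150),(-.068,.151,.085)),((185,47),(.068,.151,.085)),((632,152),(.068,-.151,.085)),((515,270),(-.068,-.151,.085))]]
fit(B,"bath",[.4,.1,.3])
```

```text
tray [ 0.5341 -0.1892 -0.0328]
[[0.1, 0.2], [-0.1, -0.6], [0.4, 0.2], [-0.2, -0.1], [-0.6, -0.2], [0.5, -1.2], [-0.1, -0.8], [-0.4, -0.2], [0.2, 0.3], [0.3, 0.3], [0.4, -0.0], [0.2, -0.1]]
  single [ 0.5342 -0.1888 -0.0358]
  single [ 0.5326 -0.1909 -0.0285]
bath [0.528  0.1285 0.2764]
[[-0.0, -0.6], [0.5, -0.3], [0.4, 0.5], [-0.3, 0.9], [-0.1, -0.3], [0.2, 0.3], [-0.0, -1.6], [0.3, 0.4], [-0.8, -0.6], [-0.6, -0.7], [0.4, -0.6], [-0.2, 0.1]]
  single [0.5278 0.1288 0.2757]
  single [0.5272 0.1266 0.2743]
```

```bash
cat >> h.py <<'E'
TR=np.array([.5341,-.1892,-.033]); BA=np.array([.528,.1285,.276])
GH=.052
FLIP=1
def frame(b): return R.from_euler('z',b[2]), np.array([b[0],b[1],0])
def tool(b,yc,zu,th,flip=None,gh=GH,xc=0.):
    """tray pose in frame b (yc,zu = underside centre, th = +y end down) -> TCP pose"""
    f=FLIP if flip is None else flip
    Rb,o=frame(b); Rt=Rb*R.from_euler('x',-th); M=Rt.as_matrix()
    X=-M[:,2];Y=f*M[:,1];Z=np.cross(X,Y)
    p=o+Rb.apply([xc,yc,zu])+M[:,2]*(gh+.003)
    return p,R.from_matrix(np.c_[X,Y,Z]).as_rotvec()
def A(yA,zA,th,s=1): # low end corner at s*yA
    return s*(yA-.099*np.cos(th)), zA+.099*np.sin(th), s*th
def inb(p):
    Rb,o=frame(BA); return Rb.inv().apply(np.asarray(p)-o)
E
python3 - <<'E'
from h import *
for fl in (1,-1):
  print(fl,'grip',np.round(manip.solve_ik(*tool(TR,0,0,0,fl)),2), 'hi',np.round(manip.solve_ik(*tool(TR,0,.2,0,fl)),2))
  for s in(1,-1):
    for a in [(.07,.15,.28),(.07,.064,.28),(.113,.06,.28),(.115,.058,0),(.07,.058,0)]:
      q=manip.solve_ik(*tool(BA,*A(*a,s),fl)); print(fl,s,a,None if q is None else np.round(q,2))
E
```

```text
1 grip [-0.36  0.63  1.85 -0.    0.65 -1.9 ] hi [-0.36  0.34  1.76 -0.    1.05 -1.9 ]
1 1 (0.07, 0.15, 0.28) [ 0.34  0.35  1.83 -0.33  1.   -1.32]
1 1 (0.07, 0.064, 0.28) [ 0.34  0.48  1.88 -0.38  0.83 -1.24]
1 1 (0.113, 0.06, 0.28) [ 0.42  0.49  1.87 -0.37  0.85 -1.17]
1 1 (0.115, 0.058, 0) [ 0.25  0.51  1.9  -0.    0.74 -1.6 ]
1 1 (0.07, 0.058, 0) [ 0.16  0.51  1.89 -0.    0.74 -1.68]
1 -1 (0.07, 0.15, 0.28) [ 0.09  0.36  1.82  0.32  1.04 -1.93]
1 -1 (0.07, 0.064, 0.28) [ 0.09  0.49  1.87  0.36  0.87 -2.  ]
1 -1 (0.113, 0.06, 0.28) [ 0.02  0.5   1.86  0.35  0.89 -2.06]
1 -1 (0.115, 0.058, 0) [ 0.19  0.51  1.89 -0.    0.74 -1.66]
1 -1 (0.07, 0.058, 0) [ 0.27  0.51  1.9  -0.    0.74 -1.58]
-1 grip [-0.36  0.63  1.85  0.    0.65  1.24] hi [-0.36  0.34  1.76  0.    1.05  1.24]
-1 1 (0.07, 0.15, 0.28) [ 0.34  0.35  1.83 -0.33  1.    1.82]
-1 1 (0.07, 0.064, 0.28) [ 0.34  0.48  1.88 -0.38  0.83  1.9 ]
-1 1 (0.113, 0.06, 0.28) [ 0.42  0.49  1.87 -0.37  0.85  1.97]
-1 1 (0.115, 0.058, 0) [ 0.25  0.51  1.9  -0.    0.74  1.54]
-1 1 (0.07, 0.058, 0) [ 0.16  0.51  1.89 -0.    0.74  1.46]
-1 -1 (0.07, 0.15, 0.28) [0.09 0.36 1.82 0.32 1.04 1.21]
-1 -1 (0.07, 0.064, 0.28) [0.09 0.49 1.87 0.36 0.87 1.14]
-1 -1 (0.113, 0.06, 0.28) [0.02 0.5  1.86 0.35 0.89 1.08]
-1 -1 (0.115, 0.058, 0) [ 0.19  0.51  1.89 -0.    0.74  1.48]
-1 -1 (0.07, 0.058, 0) [ 0.27  0.51  1.9  -0.    0.74  1.56]
```

```bash
sed -i 's/^FLIP=1/FLIP=-1/' h.py
python3 - <<'E'
from h import *
manip.command_gripper(.05,60)
manip.move_to(*tool(TR,0,.13,0))
print(manip.get_time())
manip.servo_line(tool(TR,0,.0,0)[0],rate=.12)
print(manip.get_time(),manip.get_contact_force(),manip.get_position(),tool(TR,0,0,0)[0])
c=manip.camera("scene"); crop(c,"s3.png",215,140,355,300,4)
c=manip.camera("top"); crop(c,"t3.png",245,140,395,280,4)
E
```

```text
3.6917
4.925 [-0.35933601  0.59576775  0.80215855] [ 0.53462897 -0.18939495  0.05569925] [ 0.5341 -0.1892  0.055 ]
```

View pics/s3.png

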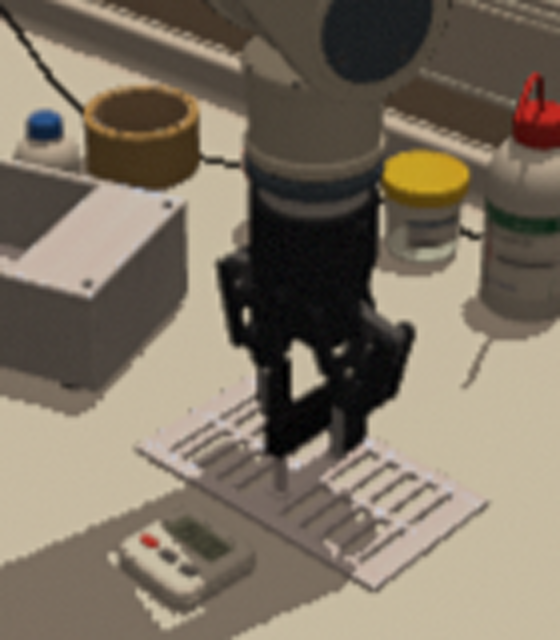

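The fingers straddle the bar at crop (300,415), so I'll grip and lift.

Run:
```python
from h import *
manip.command_gripper(.0,80)
print(manip.get_time(),manip.get_width(),manip.get_contact_force(),manip.get_position())
p=tool(TR,0,.0,0)[0]
manip.servo_line(p+[0,0,.16],rate=.15)
print(manip.get_time(),manip.get_width(),manip.get_contact_force(),manip.get_torque())
manip.move_to(*tool(BA,*A(.065,.13,.28)))
print(manip.get_time(),manip.get_width(),manip.get_contact_force(),manip.get_torque())
c=manip.camera("scene"); crop(c,"s4.png",115,90,275,240,4)
c=manip.camera("top"); crop(c,"t4.png",115,130,275,280,4)
```

```text
5.4417 0.012611295544359517 [-0.94181748  0.13599824  5.93774923] [ 0.53438872 -0.18930131  0.05555112]
6.6583 0.01249876470121951 [ 0.19483526  0.59577557 -3.26338264] [-0.03006649  0.05350344 -0.06087447]
7.8167 0.012982769628992492 [ 0.92567104 -0.28084509 -3.12817553] [ 0.30165044  0.05542553 -0.02370064]
```

View pics/s4.png

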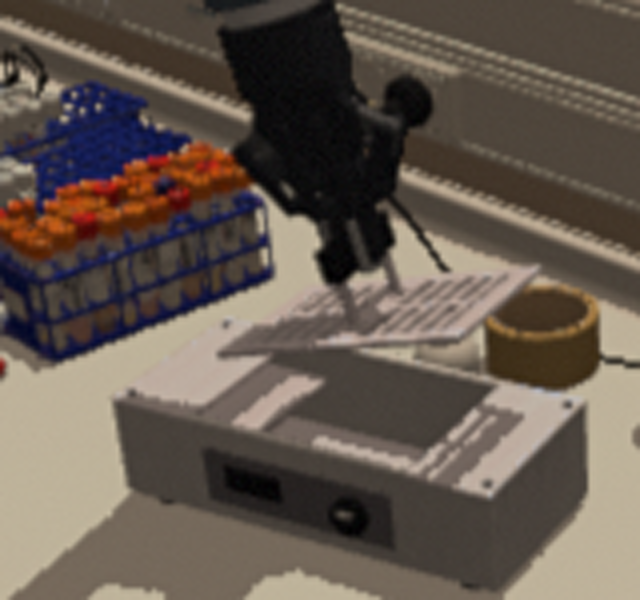

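View pics/t4.png

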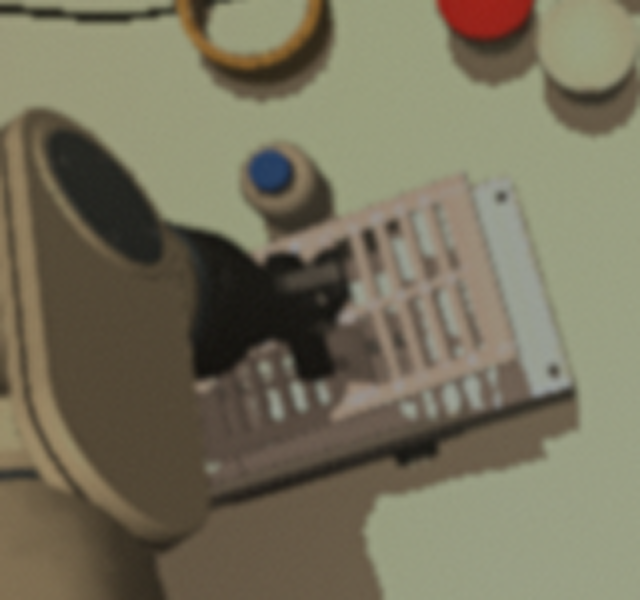

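Tray is held tilted, with its low end over the opening. I'll compare its visible corners with the prediction (top crop (465,175) and (518,360); scene crop (222,352), (540,265) and (452,340)).

Run:
```python
from h import *
ct=manip.camera("top");cs=manip.camera("scene")
p=manip.get_position();r=R.from_rotvec(manip.get_ee_rot()).as_matrix()
tz=-r[:,0];ty=FLIP*r[:,1];tx=np.cross(ty,tz)
o=p-tz*(GH+.003)
w=lambda x,y,z=.005:o+tx*x+ty*y+tz*z
print(p,tool(BA,*A(.065,.13,.28))[0])
print('top',[((proj(ct,w(*q))-[115,130])*4).round() for q in((.055,-.099),(-.055,-.099))])
print('scene',[((proj(cs,w(*q))-[115,90])*4).round() for q in((-.055,.099),(.055,-.099),(-.055,-.099))])
```

```text
[0.53238597 0.11279626 0.21021282] [0.53207263 0.11412069 0.21021726]
top [array([459., 170.]), array([515., 357.])]
scene [array([212., 349.]), array([539., 261.]), array([454., 332.])]
```

Within about 2 mm of the prediction. I'll lower it, slide it under the deck in steps, and watch the forces.

```bash
cat >> h.py <<'E'
def st(tag):
    p=inb(manip.get_position()); print(tag,'t%.1f'%manip.get_time(),'inb',np.round(p*1000,1),'F',np.round(frame(BA)[0].inv().apply(manip.get_contact_force()),1),'M',np.round(frame(BA)[0].inv().apply(manip.get_torque()),2),flush=True)
E
python3 - <<'E'
from h import *
st('0')
for a,rt in [((.065,.10,.28),.12),((.065,.066,.28),.06),((.085,.062,.28),.06),((.10,.062,.28),.05),((.112,.062,.28),.04)]:
    p,o=tool(BA,*A(*a),xc=.001); manip.servo_line(p,o,rate=rt); st(a)
    F=manip.get_contact_force()
    if np.linalg.norm(F-[0,0,-3.1])>8: print('STOP');break
c=manip.camera("scene"); crop(c,"s5.png",115,90,275,240,4)
c=manip.camera("top"); crop(c,"t5.png",115,130,275,280,4)
E
```

```text
0 t8.0 inb [-1.000e-01 -1.630e+01  2.102e+02] F [ 0.  -0.8 -2.3] M [ 0.33  0.03 -0.03]
(0.065, 0.1, 0.28) t8.4 inb [  0.6 -15.4 179.8] F [-1.  -0.2 -3.5] M [ 0.3  -0.03 -0.02]
(0.065, 0.066, 0.28) t9.1 inb [  1.1 -14.9 146.1] F [ 0.2  0.4 -2.6] M [0.34 0.02 0.01]
(0.085, 0.062, 0.28) t9.6 inb [  1.    5.5 142.2] F [-0.8 -0.4 -2.7] M [ 0.26 -0.04  0.03]
(0.1, 0.062, 0.28) t10.1 inb [  1.   20.4 142.2] F [-0.2 -0.5 -3.6] M [ 0.29 -0.02  0.03]
(0.112, 0.062, 0.28) t10.5 inb [  1.   32.3 142.2] F [ 0.5 -0.5 -3.3] M [0.29 0.03 0.02]
```

View pics/s5.png

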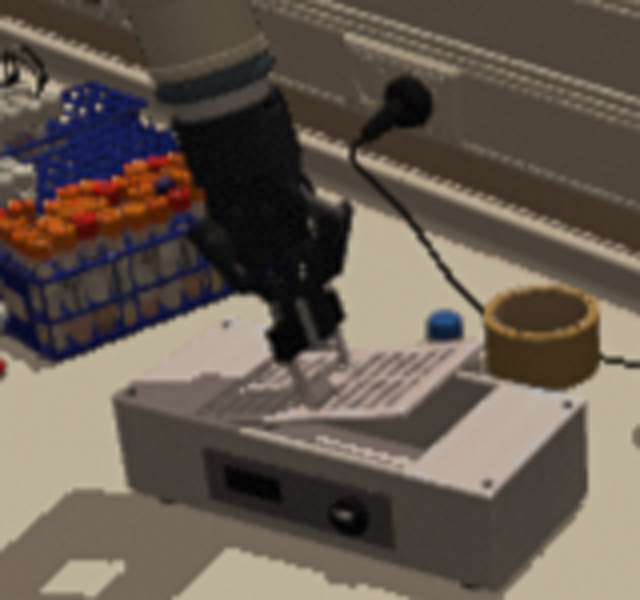

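View pics/t5.png

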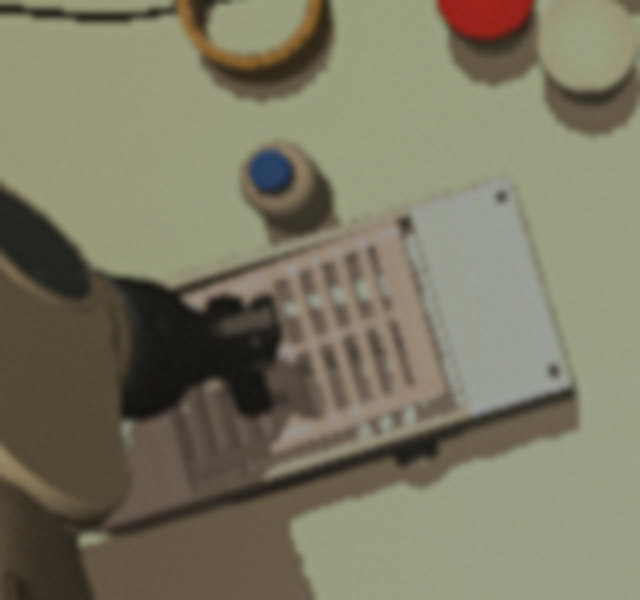

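Run:
```python
from h import *
for a,rt in [((.1165,.062,.28),.03),((.117,.060,.20),.06),((.117,.059,.14),.05),((.117,.059,.10),.04),((.117,.059,.06),.04),((.117,.059,.03),.04),((.117,.059,.0),.04)]:
    p,o=tool(BA,*A(*a),xc=.001); manip.servo_line(p,o,rate=rt); st(a)
    F=manip.get_contact_force()
    if np.linalg.norm(F-[0,0,-3.1])>7: print('STOP');break
c=manip.camera("scene"); crop(c,"s6.png",115,90,275,240,4)
c=manip.camera("top"); crop(c,"t6.png",115,130,275,280,4)
```

```text
(0.1165, 0.062, 0.28) t10.9 inb [  1.   36.7 142.2] F [ 0.1 -1.2 -3. ] M [ 0.33 -0.01  0.03]
(0.117, 0.06, 0.2) t11.2 inb [  0.8  30.2 133.6] F [ 0.2 -0.5 -2.7] M [ 0.21 -0.05  0.05]
(0.117, 0.059, 0.14) t11.6 inb [  0.9  26.4 127.4] F [ 0.4 -0.8 -2.3] M [ 0.19  0.   -0.02]
(0.117, 0.059, 0.1) t11.8 inb [  0.9  24.  123.8] F [ 0.3 -0.2 -3.1] M [ 0.18 -0.04 -0.01]
(0.117, 0.059, 0.06) t12.1 inb [  0.9  21.4 119.9] F [-0.2  0.5 -3.4] M [ 0.11 -0.02 -0.02]
(0.117, 0.059, 0.03) t12.3 inb [  0.9  19.6 117. ] F [-0.1  0.3 -3.3] M [0.   0.02 0.  ]
(0.117, 0.059, 0.0) t12.6 inb [  0.9  17.9 114. ] F [-0.1  0.3 -3.4] M [ 0.03  0.02 -0.  ]
```

View pics/s6.png

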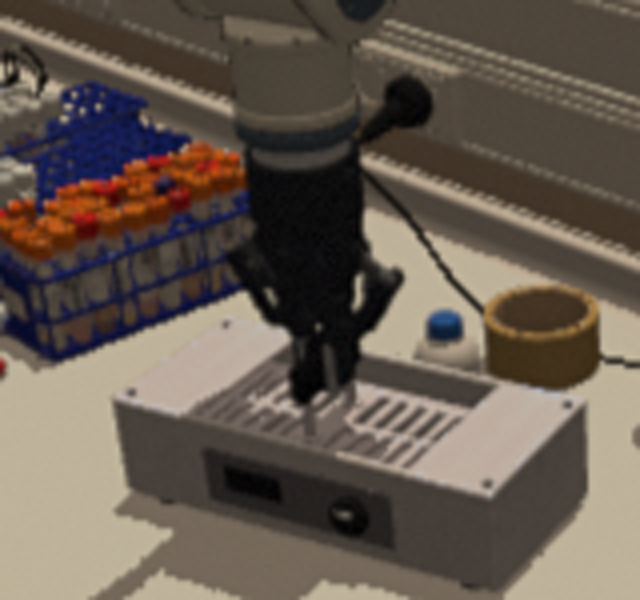

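View pics/t6.png

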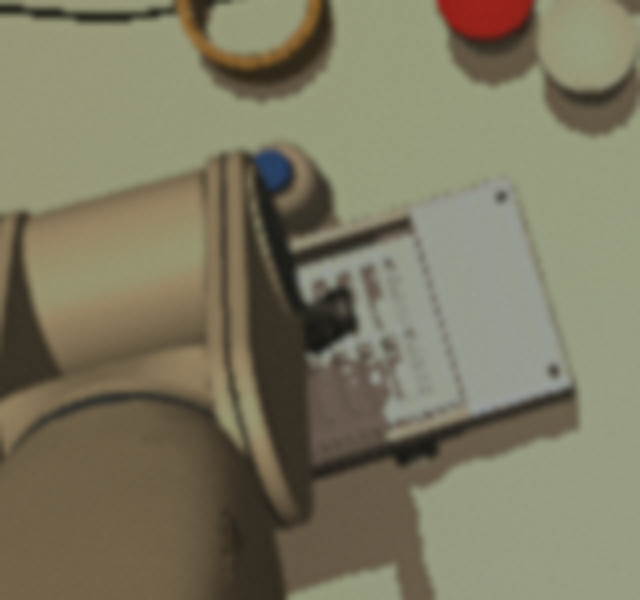

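The tray is flat inside and contact-free. Next I'll feel both buffers, hovering about 2 mm above the ledges.

```bash
cat >> h.py <<'E'
def Fb(n=4):
    f=[]
    for _ in range(n): f.append(frame(BA)[0].inv().apply(manip.get_contact_force())); manip.hold(.02)
    return np.mean(f,0)
def feel(y0,s,zu=.059,lim=.042,step=.0015,thr=3.5,rate=.03):
    f0=Fb(); y=y0; log=[]
    while True:
        y+=s*step
        if abs(y)>lim: print('LIMIT'); break
        manip.servo_line(*tool(BA,y,zu,0,xc=.001),rate=rate)
        f=Fb(2)
        log.append((inb(manip.get_position())[1],f[1]-f0[1],y))
        if abs(f[1]-f0[1])>thr:
            manip.hold(.15); f=Fb(5); st('contact'); print('settled dF',np.round(f-f0,2))
            if abs(f[1]-f0[1])>thr*.7: break
    for l in log[-4:]: print(np.round(np.array(l)*[1000,1,1000],2))
    return y,inb(manip.get_position())[1]
E
python3 - <<'E'
from h import *
print(feel(.018,1)); st('end')
E
```

```text
contact t16.9 inb [  1.1  38.  114.2] F [-0.4 -7.  -1.2] M [-1.1   0.07 -0.01]
settled dF [-0.3  -6.65  2.68]
[34.58 -0.4  34.5 ]
[36.05  0.13 36.  ]
[37.53 -0.85 37.5 ]
[38.02 -6.21 39.  ]
(0.039000000000000014, np.float64(0.0380045743628959))
end t16.9 inb [  1.1  38.  114.2] F [-0.4 -7.  -1.2] M [-1.1   0.07 -0.01]
```

Run:
```python
from h import *
manip.servo_line(*tool(BA,.03,.059,0,xc=.001),rate=.05); st('back')
manip.servo_line(*tool(BA,-.006,.059,0,xc=.001),rate=.06); st('mid')
print(feel(-.006,-1)); st('end')
```

```text
back t17.3 inb [  1.   29.8 114. ] F [-0.8  1.1 -2.6] M [-0.01  0.04 -0.02]
mid t18.0 inb [  1.   -6.2 114. ] F [-0.2  0.6 -2.2] M [ 0.02 -0.02  0.  ]
contact t20.9 inb [  1.1 -18.4 114.2] F [-0.4  7.1 -0.3] M [1.27 0.03 0.03]
settled dF [-0.06  6.8   1.43]
[-15.05  -0.37 -15.  ]
[-16.56  -0.14 -16.5 ]
[-18.05   0.33 -18.  ]
[-18.43   6.93 -19.5 ]
(-0.0195, np.float64(-0.018424047478598236))
end t20.9 inb [  1.1 -18.4 114.2] F [-0.4  7.1 -0.3] M [1.27 0.03 0.03]
```

The span is 56.4 mm against 56 expected, so both contacts were the buffers. The middle is at y = 9.8 mm. I'll go there, lower onto the ledges and release.

Run:
```python
from h import *
y=.0098
manip.servo_line(*tool(BA,y,.059,0,xc=.001),rate=.06); manip.hold(.2); st('mid'); f0=Fb()
e=inb(manip.get_position())[1]-y; print('err mm',e*1000)
y-=e
z=.059
while z>.052:
    z-=.0007; manip.servo_line(*tool(BA,y,z,0,xc=.001),rate=.02)
    d=Fb(4)-f0
    if d[2]>2.: break
print('z',z,d); manip.hold(.2); st('down')
manip.command_gripper(.02); st('rel20')
c=manip.camera("scene"); crop(c,"s7.png",115,90,275,240,4)
```

```text
mid t21.7 inb [  1.    9.5 114. ] F [ 0.4 -0.2 -2.6] M [-0.05 -0.01  0.01]
err mm -0.29160447394615924
z 0.0562 [-1.70965241 -0.0263389   6.50129172]
down t23.3 inb [  1.1  10.1 111.6] F [-2.5  0.2  4.8] M [0.02 0.36 0.02]
rel20 t23.5 inb [  1.2  10.1 111.1] F [-0.2  0.1 -0.1] M [-0.05 -0.01 -0.02]
```

View pics/s7.png

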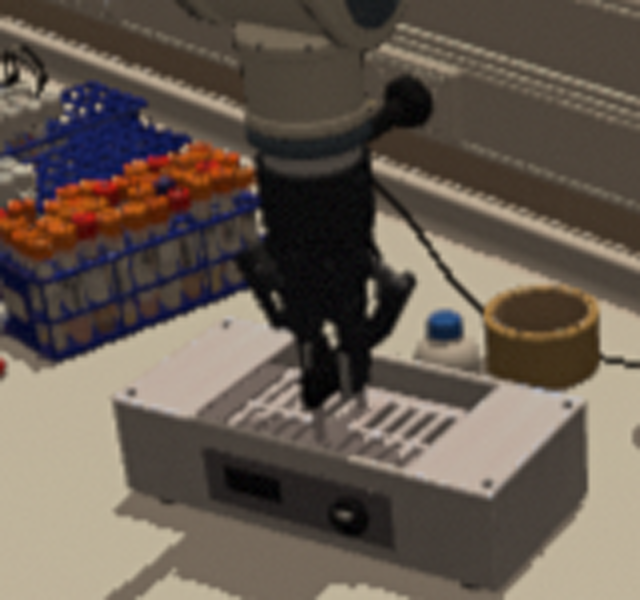

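Released with the force back at zero. I'll open wider, retreat straight up and inspect.

Run:
```python
from h import *
manip.command_gripper(.035); st('open')
p=manip.get_position(); manip.servo_line(p+[0,0,.12],rate=.12); st('up')
manip.move_to([.40,-.2,.30],manip.get_ee_rot()); st('away')
cs=manip.camera("scene"); crop(cs,"s8.png",130,140,290,240,5)
c=manip.camera("top"); crop(c,"t8.png",115,165,270,275,5)
cv2.imwrite("pics/full8.png",c["image"][:,:,::-1])
# predicted bar top corners for y=.0098
Rb,o=frame(BA)
for cc,of in((c,(115,165)),(cs,(130,140))):
  print([((proj(cc,o+Rb.apply([x,.0098+y,.056+.062]))-of)*5).round() for x,y in((.036,.007),(.036,-.007),(-.036,-.007),(-.036,.007))])
```

```text
open t23.8 inb [  1.   10.1 111.1] F [-0.4  0.5 -0.7] M [-0.   -0.01  0.02]
up t25.0 inb [  0.5  10.1 230.4] F [ 0.5  0.5 -0.1] M [-0.02 -0.01  0.03]
away t26.4 inb [-212.2 -280.8  299.8] F [ 0.8 -0.5  0.4] M [ 0.07 -0.03 -0.01]
[array([311., 194.]), array([340., 185.]), array([381., 330.]), array([352., 339.])]
[array([362., 159.]), array([383., 164.]), array([311., 222.]), array([289., 216.])]
```

View pics/s8.png

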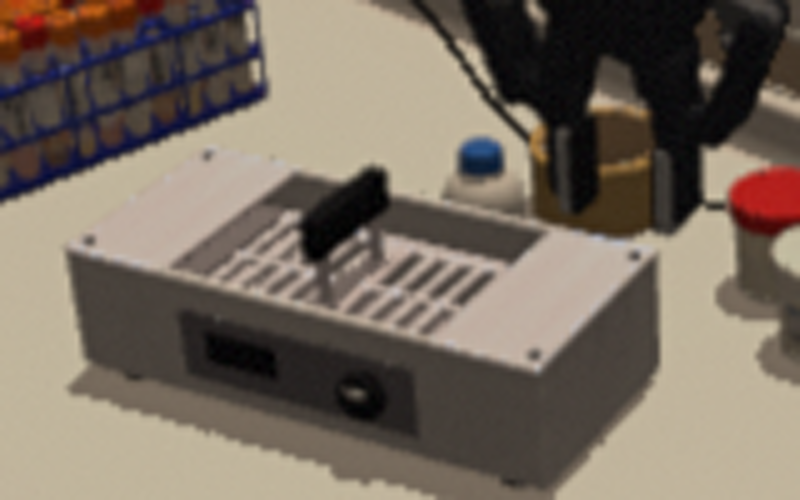

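View pics/t8.png

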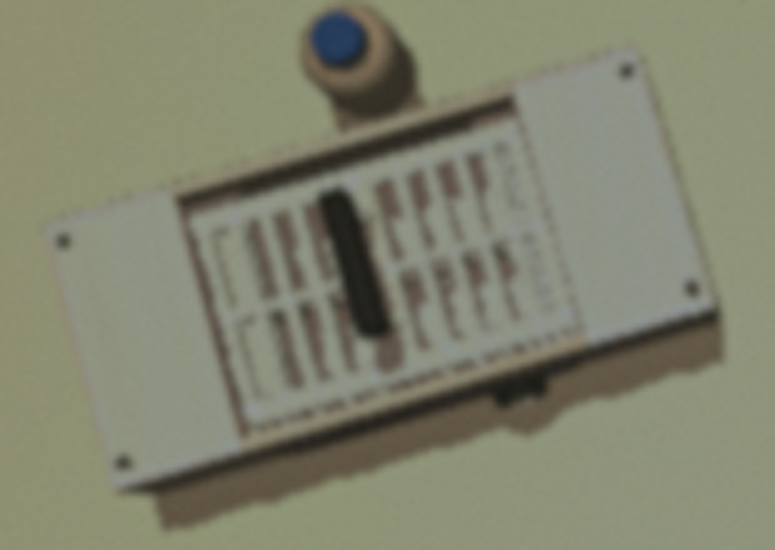

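View pics/full8.png

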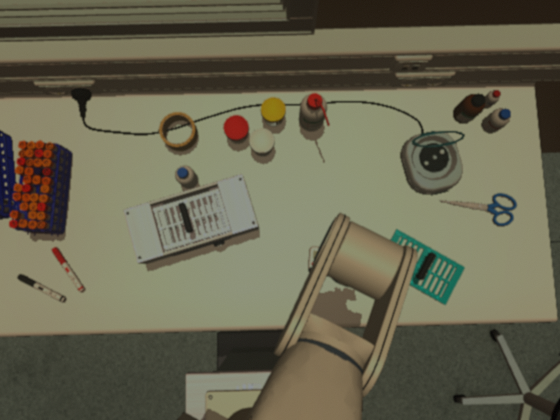

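The tray lies flat in the bath, with the bystanders where they were. The bar in the top view (crop (354,263)) sits about 1.6 px off the prediction of (346,262). The held tray showed a similar camera-to-robot bias earlier. I'll rule out a shift at release by matching the tray slots in the pictures from before and after the retreat.

Run:
```python
from h import *
c=manip.camera("scene"); crop(c,"s9.png",115,90,275,240,4)
b=cv2.imread("pics/s9.png",0)
for n in ("s7.png",):
  a=cv2.imread("pics/"+n,0)
  for nm,(u0,v0,u1,v1) in dict(slotsR=(385,385,455,465),slotsL=(240,380,290,430),bath=(470,400,580,560)).items():
    t=a[v0:v1,u0:u1]; m=cv2.matchTemplate(b[v0-24:v1+24,u0-24:u1+24],t,cv2.TM_CCOEFF_NORMED); _,s,_,l=cv2.minMaxLoc(m); print(n,nm,round(s,3),(np.array(l)-24)/4,'px')
# expected shift of 1mm along bath y
Rb,o=frame(BA); print(proj(c,o+Rb.apply([0,.011,.06]))-proj(c,o+Rb.apply([0,.010,.06])))
```

```text
s7.png slotsR 0.981 [0. 0.] px
s7.png slotsL 0.742 [0. 0.] px
s7.png bath 1.0 [0. 0.] px
[-0.30247065 -0.07629472]
```

Run:
```python
from h import *
c=manip.camera("scene")
b=cv2.imread("pics/s9.png",0);a=cv2.imread("pics/s6.png",0)
for (u0,v0,u1,v1) in [(365,395,460,455),(375,395,440,450)]:
    t=a[v0:v1,u0:u1]; m=cv2.matchTemplate(b[v0-30:v1+30,u0-30:u1+50],t,cv2.TM_CCOEFF_NORMED); _,s,_,l=cv2.minMaxLoc(m); print(round(s,3),(np.array(l)-30)/4,'px')
Rb,o=frame(BA)
for dy in (.0078,.0108,.0048): print(dy,proj(c,o+Rb.apply([0,-.04+.0179-dy,.061]))-proj(c,o+Rb.apply([0,-.04+.0179,.0634])))
```

```text
0.85 [2.5  1.25] px
0.906 [2.5  1.25] px
0.0078 [2.47820778 1.35001154]
0.0108 [3.40708635 1.58405967]
0.0048 [1.55086623 1.11635069]
```

The tray's shift between held and final is (2.5, 1.25) px against (2.48, 1.35) expected, so releasing it didn't move it. Handing in.

Run:
```python
from rig import manip
print(manip.get_time()); manip.sign_off()
```

```text
26.5667
the job is handed in; nothing more can be done
```

The tray is back in the bath, lying flat on the ledges with both ends under the decks, and released. I handed the job in at 26.6 s of the 58 s allowed.

- **Insertion:** I gripped the silver tray by its bar and put it in tilted 0.28 rad, +y end first under the deck. I then levelled it without feeling any contact.
- **Finding the middle:** I felt both buffers, at y = +38.0 and −18.4 mm in my fitted bath frame. That is 56.4 mm of play against the 56 mm expected. I set the tray down at 10.1 mm; the measured middle is 9.8 mm.
- **Last checks:** The forces were zero after release, and matching the pictures showed the tray did not shift when let go or during the retreat. In the final pictures the bottle, tape and cup look unmoved. The timer was partly hidden by the arm, but nothing came near it.
- **One disagreement:** The top camera puts the bar about 3.5 mm towards −y of the predicted spot. The held tray showed a similar offset of about 2.5 to 3 mm earlier, so I put it down to camera calibration and bath-fit error and relied on the felt middle.

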